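# Slide a mirror mount between two posts to its stop

## Task

Push the blue-based mirror mount, nose first, through the narrow gap between the two short steel posts on the black breadboard, and on until its nose rests squarely against the aluminium stop bar in the white-outlined bay. Only push on the base plate: do not lift or tip the mount or touch the mirror holder on it, and leave the loose parts around it where they are.

Things in the scene. Friction and masses are not known exactly. Their poses are not given: they have to be found in the camera images.
- mount: Loose mirror mount, 0.3 to 0.7 kg: flat blue base 60 mm wide (x), 90 long (y), 18 high, with an aluminium mirror holder on top. Origin: centre of the base's underside. Nose at y = -45 mm (corners chamfered 8 mm), flat tail at y = +45, flat sides at x = +-30. It stands on the breadboard on the gate's +y side, up to 32 mm out of line and turned up to 20 degrees from the gate's axes.
- holder: The upright aluminium mirror holder fixed on the mount's base: 46 mm wide (x), 12 mm thick, from 18 to 58 mm above the underside of the base, centred at y = -12 mm of the mount, with two brass screws on its +y face. Same origin and axes as the mount. Not to be touched.
- mount_tail (a point): Middle of the lower edge of the mount's flat tail face (45 mm along the mount's +y from its origin).
- gate: Fixed gate. Origin on the breadboard's top (12 mm above the table), midway between two round steel posts (25 mm diameter, 40 tall, centres at x = +-45 mm, y = 0): free gap 65 mm. The way through runs along the gate's -y (roughly to the robot's right), into a bay outlined in white and closed by the stop bar.
- stop_face (a point): Middle of the lower edge of the stop bar's flat near face, 115 mm along the gate's -y from its origin. The bar is fixed aluminium, 100 mm long (gate's x), 16 thick, 22 high. With the mount against it, the mount's origin is 70 mm along the gate's -y from the gate's origin.
- breadboard: Fixed black plate with a grid of holes, 300 x 450 mm (its x, y), 12 mm thick, lying on the table (top surface 12 mm above the table); origin at the centre of its underside; its axes are parallel to the gate's.
- spare_post: Loose bystander: yellow plastic spacer, a cylinder 25 mm diameter, 50 mm tall, standing on the breadboard beside the gate; origin at the centre of its underside.
- lens_cell: Loose bystander: flat grey disc with a glass lens, 40 mm diameter, 12 mm thick, lying on the breadboard; origin at the centre of its underside.
- collar: Loose bystander: brass ring, 36 mm outside, 13 mm hole, 14 mm high, lying on the breadboard; origin at the centre of its underside.
- screwdriver: Loose bystander: orange-handled screwdriver, 170 mm long, lying on the table to the robot's left of the breadboard.
- wrench: Loose bystander: steel wrench, 150 mm long, lying on the table to the robot's right of the breadboard.
- dish: Loose bystander: clear plastic bowl, 80 mm across, 35 mm high, on the table; origin at the centre of its underside.
- canister: Loose bystander: grey jar, 44 mm diameter, 70 mm tall, on the table; origin at the centre of its underside.
Not all that is in view belongs to the job. Leave any green look-alike of the mount alone.

How it is judged:
On the way:
1. the mount is between the two posts, in line with the gap (x of mount in the frame of gate between -0.006 and 0.006 m and y of mount in the frame of gate between -0.025 and 0.025 m and angle between the y axis of mount and the y axis of gate, either way round below 0.12 rad and y of mount_tail in the frame of gate above 0.015 m), for 0.05 s.
At the end, for the whole second after the job is handed in: The mount has gone between the posts, stands flat on the breadboard and at rest, its nose within 5 mm of the stop's face and square to it within 0.06 rad, centred in the bay within 12 mm; nose first, towards the stop (x of mount in the frame of gate between -0.012 and 0.012 m and y of mount in the frame of gate between -0.075 and -0.065 m and angle between the y axis of mount and the y axis of gate, either way round below 0.06 rad and y of mount_tail in the frame of gate above -0.045 m and z of mount in the frame of gate below 0.003 m and angle between mount's own z axis and vertical below 0.05 rad and linear speed of mount below 0.01 m/s); the robot touches nothing.
It fails at once if the mount is lifted off the breadboard (by more than 6 mm) or tipped (by more than 0.15 rad) (z of mount in the frame of gate above 0.006 m or angle between mount's own z axis and vertical above 0.15 rad).
It fails at once if the robot touches the mirror holder (contact force between holder and the fingers above 0.5 N or contact force between holder and the arm above 0.5 N).
It fails at once if a loose part around the work is moved by more than 15 mm (distance of any of spare_post, lens_cell, collar, screwdriver, wrench, dish, canister from where it was at the start of the episode above 0.015 m).
It also fails if it takes over 72 s, if anything falls off the work surface, if the arm or the gripper's body presses on something with over 40 N, if the wrist force passes 120 N, or if a joint passes its speed limit or range.

## Robot

A 6-joint arm with a two-finger parallel gripper is mounted at the origin on the work surface. World frame = base frame: x ahead of the robot, y to its left, z up, the work surface at z = 0. Lengths are in m, angles in rad, forces in N, time in s.
With the tool pointing down it reaches from about 0.375 to 0.9 m from the base axis. Payload 3.1 kg.
Tool frame: the origin (TCP) lies on the mounting face of the last link; the fingertips stand 182 mm ahead of it and the grasp point (between the pads) lies 164 mm ahead of it; z points along the fingers, y is the direction in which the jaws open and shut (so a half turn about z gives the same grasp; the last joint's range is limited). The gripper opens to 87 mm and grips with 3 to 60 N. Pads are 19 mm wide; open, the fingers measure 117 mm over their backs; the gripper's body (75 mm by 190 mm) begins 51 mm behind the grasp point.
Start: joints at [1.139, 0.527, 1.433, -0, 1.181, -0.178], TCP at [0.156, 0.605, 0.405] pointing down, gripper open.
Joint ranges: [-3.08, 3.08], [-0.75, 2.2], [0.22, 2.44], [-1.43, 4.57], [0, 2.65], [-2.85, 2.85]. Speed limits (rad/s): [2.79, 2.79, 3.14, 3.14, 3.14, 3.14].

## Interface

Orientations are given as a unit quaternion [x, y, z, w].
In Python, from rig import robot, camera, camera_model gives the robot as it stands.
- The arm moves only by the tool drive_tool, never from a script. Its argument "plan" is a list that holds one entry, the list of rows, each a list of 6 numbers: the shift along the world's x, y, z in units of 2.5 cm (1.0 is 2.5 cm), then the turn, a rotation vector about the world's x, y, z in units of 6 degrees (1.0 is 6 degrees). A call has 1 to 8 rows; each row shifts and turns the commanded pose from where the row before left it; what a row does not reach is not made up. A row lasts 1/8 s, in which the tool goes at most 62.5 mm and 10.7 degrees, less where a joint would pass 70% of its speed; a pose out of reach is approached as far as the arm can. A call with a number of a shift or a turn outside -1 to 1 is refused whole. A call with a gripper value outside its range is refused whole. "grip" is the closure, from 0 (fully open) to 1 (shut), set as the call begins (left out, the last holds). The fingers move at their own pace and stop on an object; "force" is the grip in N (left out, the last holds). Time passes only in rows, so rows that do not move let the fingers close. It gives the time, the measured TCP pose, the force and the opening at its end, in the units of the state.
- robot.get_obs(): the state, without advancing time (a new reading comes with each control period).
- camera(name): name is "side" or "top"; returns the picture (480x640x3 uint8, red, green, blue); there is no depth.
- camera_model(name): a dict with "K" (3x3 intrinsics, pixels), "world_to_cam" (4x4, takes a point from world to camera coordinates). Camera axes: x right, y up, looking along -z (the intrinsics and any distortion apply to the point x, -y, -z); pixel columns grow to the right and rows downward; lengths in m; the calibration is good to about 2 mm. A picture is of the moment at which its call begins. camera_model takes no time and is no camera call.
- robot.hand_in(): hands the job in, once; it reports no verdict.
The state is a dict: "time": time; "q": joint angles; "joint_velocities": joint speeds; "joint_torque": joint torques, N m; "position": TCP position; "tool_rot": TCP orientation; "ft_force": force on the tool from outside, world axes, zero at the start; "moment": the same for the moment, N m; "grip_width": finger opening in m.
Only numpy, scipy, OpenCV 4.12 (cv2) and the standard library are available. Lean on these libraries where they do the work, as an engineer would, in place of code of your own. Each camera call takes 0.05 s, during which the arm holds its last target.

## Working session

There is one attempt and no reset: what is moved stays moved. The work goes in short steps, Python scripts to look and compute and a tool call to move; the robot and the scene stay as the last step left them, time stands still between calls to the robot, and variables do not carry over. Pictures are saved under pics/ and viewed, and the job is handed in when it is done.

Besides the shell and the picture viewer there is one more tool, called after "Call:" as name(argument=value, ...), one argument or row to a line, values as JSON. drive_tool: Moves the arm, as the interface text tells. Shifts and turns lie within -1 to 1; 1 stands for 2.5 cm of shift or 6 degrees of turn. Its arguments: {"type":"object","properties":{"plan":{"type":"array","items":{"type":"array","items":{"type":"array","items":{"type":"number","minimum":-1,"maximum":1}}}},"grip":{"type":"number"},"force":{"type":"number"}},"required":["plan"]}

```bash
mkdir -p pics; ls
python3 - <<'E'
from rig import robot, camera, camera_model
import cv2
for n in("top","side"):
    im=camera(n); cv2.imwrite(f"pics/{n}0.png",im[...,::-1]); print(camera_model(n))
print(robot.get_obs())
E
```

```text
pics
{'K': array([[529.57779401,   0.        , 326.63539398],
       [  0.        , 529.57779401, 231.25187021],
       [  0.        ,   0.        ,   1.        ]]), 'world_to_cam': array([[ 0.02653705, -0.99961829, -0.00768518, -0.02094215],
       [ 0.98684789,  0.02497015,  0.15971142, -0.55545609],
       [-0.15945856, -0.01182238,  0.98713383, -1.51116213],
       [ 0.        ,  0.        ,  0.        ,  1.        ]])}
{'K': array([[558.79106319,   0.        , 324.19419264],
       [  0.        , 558.79106319, 250.78445694],
       [  0.        ,   0.        ,   1.        ]]), 'world_to_cam': array([[ 0.9586394 , -0.28405667,  0.01795283, -0.56136146],
       [ 0.13386888,  0.50564911,  0.85228991, -0.12440638],
       [-0.25117647, -0.81463537,  0.52276151, -1.16794101],
       [ 0.        ,  0.        ,  0.        ,  1.        ]])}
{'time': 0.1, 'q': array([ 1.13949903e+00,  5.28346795e-01,  1.43380480e+00,  5.23394502e-06,
        1.18138688e+00, -1.78472655e-01]), 'joint_velocities': array([ 0.00013779, -0.00100076, -0.00276758, -0.00222422, -0.00126189,
        0.00091435]), 'joint_torque': array([ 4.85938926e-05, -4.40983915e+01, -1.77150106e+01,  6.34604436e-02,
        5.34234673e-02, -3.69483405e-05]), 'position': array([0.1561549 , 0.6048456 , 0.40387562]), 'tool_rot': array([ 1.26076836e-01,  9.92020002e-01, -9.27314994e-04, -2.94360153e-04]), 'ft_force': array([-0.44852073,  0.1407805 ,  0.22227022]), 'moment': array([ 0.00672453, -0.03389023,  0.02999407]), 'grip_width': 0.08724377025344318}
```

View pics/top0.png

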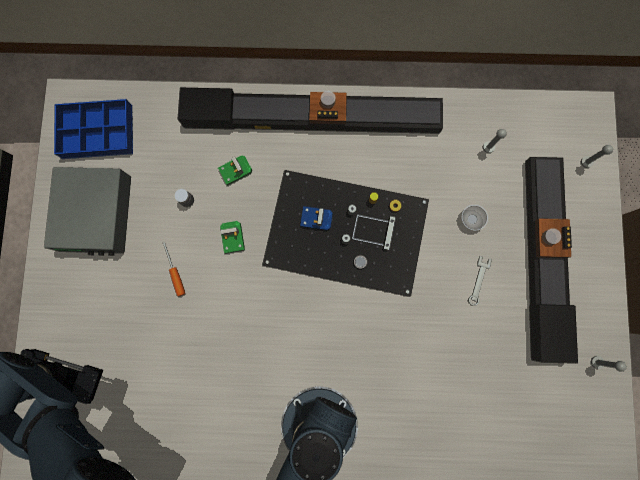

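View pics/side0.png

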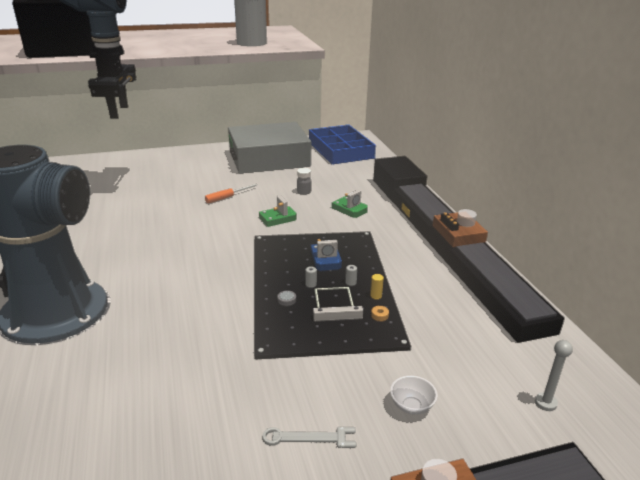

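Run:
```python
import cv2
a=cv2.imread("pics/top0.png")[160:305,255:435]; cv2.imwrite("pics/t0z.png",cv2.resize(a,(720,580),interpolation=cv2.INTER_CUBIC))
a=cv2.imread("pics/side0.png")[225:355,245:415]; cv2.imwrite("pics/s0z.png",cv2.resize(a,(680,520),interpolation=cv2.INTER_CUBIC))
```

```text
(no output)
```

View pics/t0z.png

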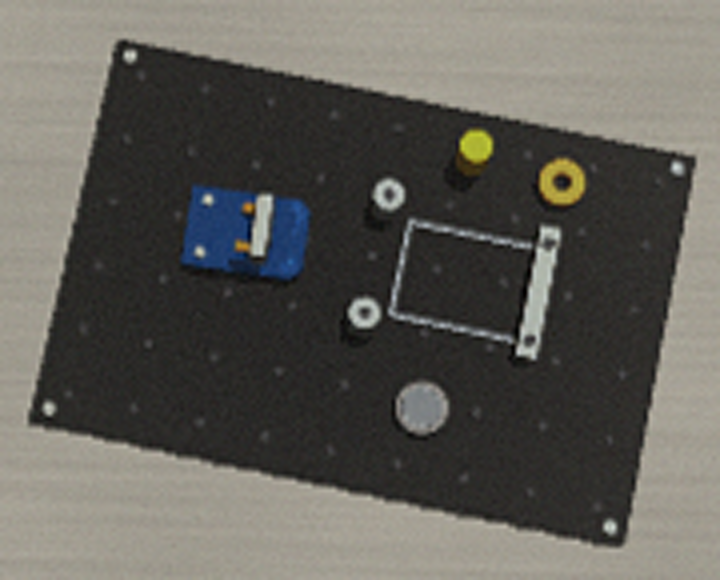

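View pics/s0z.png

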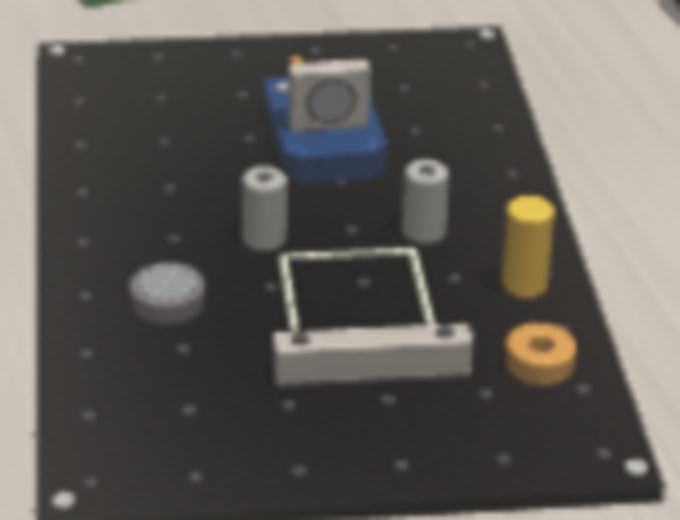

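```bash
cat > h.py <<'E'
import numpy as np, cv2
from rig import robot, camera, camera_model
from scipy.optimize import least_squares
def proj(n,P):
    m=camera_model(n); P=np.atleast_2d(P); c=P@m["world_to_cam"][:3,:3].T+m["world_to_cam"][:3,3]
    c=c*[1,-1,-1]; p=c@m["K"].T; return p[:,:2]/p[:,2:]
def back(n,uv,z):
    m=camera_model(n); T=m["world_to_cam"]; R=T[:3,:3]; o=-R.T@T[:3,3]
    uv=np.atleast_2d(np.array(uv,float)); d=np.c_[uv,np.ones(len(uv))]@np.linalg.inv(m["K"]).T
    d=(d*[1,-1,-1])@R; return o+d*((z-o[2])/d[:,2])[:,None]
tz=lambda p:(np.array(p,float)+.5)/4-.5+[255,160]
sz=lambda p:(np.array(p,float)+.5)/4-.5+[245,225]
E
python3 - <<'E'
from h import *
np.set_printoptions(precision=4,suppress=True)
for nm,n,f,pts,z in [("board","top",tz,[(118,40),(694,156),(622,546),(30,424)],.012),
 ("posts","top",tz,[(388,194),(364,313)],.052),("bar","top",tz,[(540,225),(560,227),(537,358),(515,356)],.034),
 ("mount","top",tz,[(190,186),(298,198),(308,208),(302,268),(292,278),(182,266)],.030),
 ("boardS","side",sz,[(38,43),(503,27),(662,485),(38,518)],.012),
 ("postsS","side",sz,[(265,178),(427,170)],.052),("spare","top",tz,[(477,146)],.062),("lens","top",tz,[(421,407)],.024),("collar","top",tz,[(562,182)],.026)]:
    P=back(n,f(pts),z)[:,:2]; print(nm,P.tolist() if 0 else P, P.mean(0))
E
```

```text
board [[ 0.7487  0.1289]
 [ 0.6688 -0.3105]
 [ 0.3743 -0.2565]
 [ 0.4528  0.1827]] [ 0.5611 -0.0638]
posts [[ 0.6254 -0.0783]
 [ 0.5364 -0.0625]] [ 0.5809 -0.0704]
bar [[ 0.6085 -0.1922]
 [ 0.6073 -0.207 ]
 [ 0.5089 -0.1907]
 [ 0.51   -0.1745]] [ 0.5587 -0.1911]
mount [[ 0.6324  0.0689]
 [ 0.6253 -0.012 ]
 [ 0.6178 -0.0197]
 [ 0.5723 -0.0164]
 [ 0.5646 -0.0091]
 [ 0.5716  0.0728]] [0.5973 0.0141]
boardS [[ 0.4533  0.1835]
 [ 0.7484  0.1275]
 [ 0.6653 -0.312 ]
 [ 0.3726 -0.2557]] [ 0.5599 -0.0642]
postsS [[ 0.5355 -0.0629]
 [ 0.624  -0.0782]] [ 0.5798 -0.0705]
spare [[ 0.6609 -0.1425]] [ 0.6609 -0.1425]
lens [[ 0.4717 -0.1067]] [ 0.4717 -0.1067]
collar [[ 0.6432 -0.2092]] [ 0.6432 -0.2092]
```

Call:
drive_tool(
  plan=[
    [[0.9, -1, 0, 0, 0, -0.667], [0.9, -1, 0, 0, 0, -0.667], [0.9, -1, 0, 0, 0, -0.667], [0.9, -1, 0, 0, 0, -0.667], [0.9, -1, 0, 0, 0, -0.667], [0.9, -1, 0, 0, 0, -0.667], [0.9, -1, 0, 0, 0, -0.667], [0.9, -1, 0, 0, 0, -0.667]],
  ],
  grip=0.7,
  force=40,
)

```text
time: 1.1
position: [0.3368, 0.4042, 0.4044]
tool_rot: [0.396, 0.918, -0.0, -0.0]
ft_force: [0.7, -0.1, 0.5]
grip_width: 0.0271
```

Call:
drive_tool(
  plan=[
    [[0.9, -1, 0, 0, 0, -0.667], [0.9, -1, 0, 0, 0, -0.667], [0.9, -1, 0, 0, 0, -0.667], [0.9, -1, 0, 0, 0, -0.667], [0.9, -1, 0, 0, 0, -0.667], [0.9, -1, 0, 0, 0, -0.667], [0.9, -1, 0, 0, 0, -0.667], [0.9, -1, 0, 0, 0, -0.667]],
  ],
)

```text
time: 2.1
position: [0.5168, 0.2042, 0.4043]
tool_rot: [0.634, 0.774, -0.0, -0.0]
ft_force: [0.1, 0.3, 0.0]
grip_width: 0.0262
```

Call:
drive_tool(
  plan=[
    [[0.9, -1, -0.5, 0, 0, -0.667], [0.9, -1, -0.5, 0, 0, -0.667], [0.9, -1, -0.5, 0, 0, -0.667], [0.9, -1, -0.5, 0, 0, -0.667], [0, 0, -0.5, 0, 0, 0], [0, 0, 0, 0, 0, 0]],
  ],
)

```text
time: 2.85
position: [0.6052, 0.1054, 0.3405]
tool_rot: [0.734, 0.679, -0.002, -0.002]
ft_force: [0.3, 0.4, -0.2]
grip_width: 0.026
```

```bash
cat >> h.py <<'E'
G=np.array([.5805,-.0705]); GY=np.radians(-10.25)
def rot(a): return np.array([[np.cos(a),-np.sin(a)],[np.sin(a),np.cos(a)]])
B=np.array([[-30,45],[30,45],[30,-37],[22,-45],[-22,-45],[-30,-37]])/1000.
def rend(n,p,S=8,box=None,excl=True):
    x0,y0,w,h=box
    def hull(poly,za,zb):
        xy=poly@rot(p[2]).T+p[:2]
        P=np.r_[np.c_[xy,np.full(len(xy),za)],np.c_[xy,np.full(len(xy),zb)]]
        u=(proj(n,P)-[x0,y0]+.5)*S-.5
        im=np.zeros((h*S,w*S),np.uint8)
        cv2.fillPoly(im,[cv2.convexHull(np.round(u*16).astype(np.int32))],255,shift=4); return cv2.resize(im,(w,h),interpolation=cv2.INTER_AREA)/255.
    b=hull(B,.012,.030)
    H=np.array([[-25,-20],[25,-20],[25,8],[-25,8]])/1000.
    return b,hull(H,.030,.071)
def fit(n,img,p0,occl=None):
    c=proj(n,[p0[0],p0[1],.02])[0].astype(int); box=(c[0]-32,c[1]-32,64,64)
    r=img[box[1]:box[1]+64,box[0]:box[0]+64].astype(float)
    blue=np.clip((r[...,2]-r[...,0]-15)/40,0,1)   # img RGB
    # expected value saturates inside
    def cost(p):
        b,h=rend(n,p,box=box); w=(h<.02)*1.
        if occl is not None: w=w*occl(box)
        return (w*(b-blue)**2).sum()
    from scipy.optimize import minimize
    s=np.array([.004,.004,.05]); sim=np.array([[0,0,0],[1,0,0],[0,1,0],[0,0,1]])
    best=minimize(lambda d:cost(p0+d*s),np.zeros(3),method="Nelder-Mead",options=dict(initial_simplex=sim,xatol=.01,fatol=.01))
    p=p0+best.x*s; return p,best.fun
def gate(p):
    d=rot(GY).T@(p[:2]-G); return np.r_[d*1000,np.degrees(p[2]-GY)]
E
python3 - <<'E'
from h import *
np.set_printoptions(precision=4,suppress=True)
for n in("top","side"):
    im=cv2.imread(f"pics/{n}0.png")[...,::-1]
    p,f=fit(n,im,np.array([.5985,.0264,np.radians(-4.5)])); print(n,p,gate(p),f)
    im2=camera(n); cv2.imwrite(f"pics/{n}1.png",im2[...,::-1])
    c=proj(n,[.58,-.03,.03])[0].astype(int); cv2.imwrite(f"pics/{n}1z.png",cv2.resize(im2[c[1]-75:c[1]+75,c[0]-100:c[0]+100,::-1],(800,600),interpolation=cv2.INTER_CUBIC))
E
```

```text
top [ 0.6001  0.026  -0.1091] [ 2.1328 98.4943  3.9978] 25.48163638985006
side [ 0.5998  0.0321 -0.1382] [  0.7337 104.368    2.3326] 77.0677104959631
```

View pics/top1z.png

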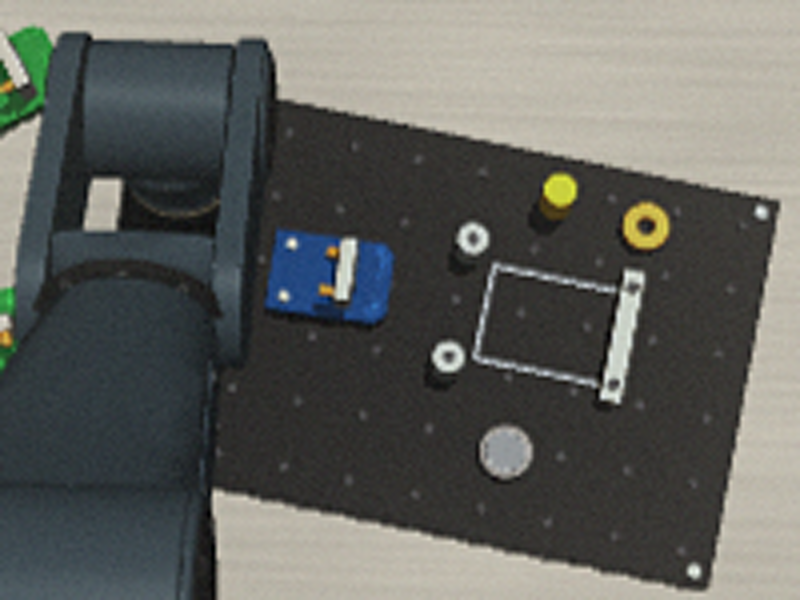

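View pics/side1z.png

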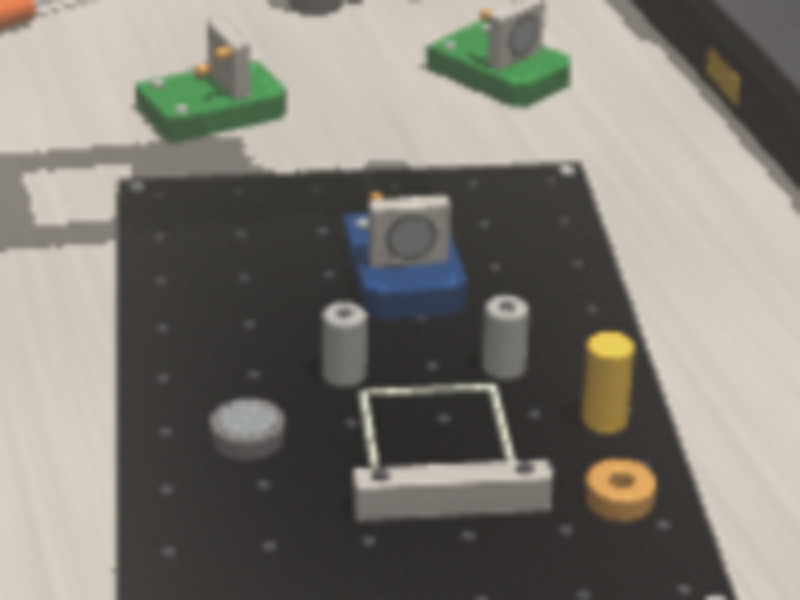

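Run:
```python
from h import *
for n in("top","side"):
    im=cv2.imread(f"pics/{n}0.png")[...,::-1].astype(int)
    c=proj(n,[.5985,.0264,.02])[0].astype(int); d=(im[...,2]-im[...,0])[c[1]-18:c[1]+18,c[0]-18:c[0]+20]
    print(n,c); 
    for r in d[::2]: print(' '.join('%3d'%v for v in r))
```

```text
top [316 218]
 -3   1  -5   0  -2  -3  -3  -2  -6  -3   0   0  -3  -5  -2  -3  -6  -2  -3  -3  -1  -1  -6  -4  -3  -4  -4  -3  -3   1  -3  -2  -7  -1  -5  -6  -5  -5
  0  -5  -4   1  -6  -5  -3  -4  -4  -3  -5  -6  -4   1  -7  -1  -4  -3  -3  -4   5  -1  -5  -3  -6  -4  -4  -3  -4  -6  -3  -4  -5  -3  -3  -6  -4  -2
  0   1  -1  -3  -2  -8  -5  -3  -4  -4  -5  -2  -2  -3  -5  -4  -5  -6  -1  -4  -4  -2  -6  -7  -3  -2  -2  -4  -6  -2   0  -7  -2  -4  -2  -4  -4   0
 -1  -1  -4  -4  -5  42  37  32  20  21  13  12   5  -3  -2  -7  -3  -3  -1  -5  -3   3   1  -2   0  -3  -3  -4  -3  -4  -7  -3  -3  -2  -1  -5  -4  -3
 -1   1  -6  -3   7  72  75  75  38  33  72  79  80  80  76  81  81  66  66  51  37  18  -8  -3   6   1   3  -2  -7  -4  -8  -6  -2  -4  -5  -5  -3  -2
 -3  -2  -3  -7  29  73  80  48  -6 -12  50  77  77  75  70  76  81  73  20  16  43 -10 -13  -5  -1  19  80  79  78  81  84  83  53   6  -5  -4  -5  -7
 -3  -1  -3 -10  51  73  74  71  76  77  74  78  74  77  75  73  83   1 -102 -118 -62  -4  -8  -2  -7  23  78  80  71  81  89 105  84  86  19  -7  -2  -3
 -1  -7  -4  10  72 
[... 3702 characters left out ...]
  42  40  38  40  38  36  35  34  31  30  31  30  30  29  28  26  27  25  14  -2  -3  -3  -5
 -5  -6  -6  -6  -5  -5  -1   9  19  22  22  24  26  28  28  27  27  28  28  28  28  29  29  28  29  29  29  29  28  28  27  28  23  13  -2  -4  -4  -4
 -9  -7  -5  -5  -6  -8  -9  -6   8  21  22  24  28  29  29  28  29  29  28  29  28  28  28  28  28  27  28  27  27  26  24  18   8   1  -3  -4  -3  -5
 -9  -8  -6  -6  -9  -9 -10  -9  -5   1   8  14  20  20  17  17  16  15  12  12   9   8   6   7   6   4   4   3   3   1   0  -3  -3  -3  -3  -3  -4  -3
 -7  -7  -7  -7  -8  -8  -8  -7  -6  -3  -3  -2  -2  -2  -2  -2  -2  -3  -3  -4  -3  -3  -4  -4  -3  -3  -3  -3  -3  -3  -3  -3  -4  -3  -4  -3  -4  -5
```

```bash
cat >> h.py <<'E'
def fit(n,img,p0,occl=None,verbose=False):
    from scipy.optimize import minimize
    p0=np.array(p0,float)
    c=proj(n,[p0[0],p0[1],.02])[0].astype(int); x0,y0=c[0]-30,c[1]-30; S=8
    r=img[y0:y0+60,x0:x0+60].astype(float); d=r[...,2]-r[...,0]+4
    def poly(p,Q,zs):
        xy=Q@rot(p[2]).T+p[:2]; P=np.concatenate([np.c_[xy,np.full(len(xy),z)] for z in zs])
        u=(proj(n,P)-[x0,y0]+.5)*S-.5; im=np.zeros((60*S,60*S),np.uint8)
        cv2.fillPoly(im,[cv2.convexHull(np.round(u*16).astype(np.int32))],255,shift=4)
        return cv2.resize(im,(60,60),interpolation=cv2.INTER_AREA)/255.
    H=np.array([[-25,-20],[25,-20],[25,8],[-25,8]])/1000.
    w=poly(p0,H,(.030,.072))<.02
    if occl is not None: w&=occl[y0:y0+60,x0:x0+60]
    def cost(p):
        t=poly(p,B,(.030,)); b=poly(p,B,(.012,.030)); s=np.clip(b-t,0,1)
        if n=="side": t,s,b=[cv2.GaussianBlur(q,(0,0),.6) for q in(t,s,b)]
        A=np.stack([t[w],s[w]],1); y=d[w]; k=np.linalg.lstsq(A,y,rcond=None)[0]
        e=np.abs(A@k-y); return np.minimum(e,30).__pow__(2).mean()
    s=np.array([.004,.004,.06]); best=None
    for st in (1,-1,.4):
        x=np.zeros(3) if best is None else best.x
        q=minimize(lambda v:cost(p0+v*s),x,method="Nelder-Mead",options=dict(initial_simplex=x+st*np.r_[np.zeros((1,3)),np.eye(3)],xatol=.005,fatol=1e-4))
        if best is None or q.fun<best.fun: best=q
    return p0+best.x*s,best.fun
E
python3 - <<'E'
from h import *
np.set_printoptions(precision=4,suppress=True)
for n in("top","side"):
  for k in "01":
    if n+k=="top1":continue
    im=cv2.imread(f"pics/{n}{k}.png")[...,::-1]
    p,f=fit(n,im,[.5985,.0264,np.radians(-4.5)]); print(n,p,gate(p),f)
E
```

```text
top [ 0.5984  0.0259 -0.1168] [ 0.4827 98.0385  3.5556] 19.5038793604577
side [ 0.5974  0.0264 -0.1176] [-0.6508 98.3519  3.5118] 32.6632614146344
side [ 0.5975  0.0265 -0.1244] [-0.5418 98.4409  3.1201] 34.33630480109785
```

Call:
drive_tool(
  plan=[
    [[0.08, 0, -1, 0, 0, -0.38], [0, 0, -1, 0, 0, 0], [0, 0, -1, 0, 0, 0], [0, 0, -1, 0, 0, 0], [0, 0, -0.8, 0, 0, 0], [0, 0, -0.6, 0, 0, 0], [0, 0, -0.3, 0, 0, 0], [0, 0, 0, 0, 0, 0]],
  ],
)

```text
time: 3.95
position: [0.6082, 0.1054, 0.1998]
tool_rot: [0.748, 0.664, -0.0, -0.0]
ft_force: [-0.1, 0.6, 0.4]
grip_width: 0.026
```

Run:
```python
from h import *
print(robot.get_obs())
n="side"; im2=camera(n)
c=proj(n,[.58,-.0,.05])[0].astype(int); cv2.imwrite(f"pics/{n}2z.png",cv2.resize(im2[c[1]-75:c[1]+75,c[0]-100:c[0]+100,::-1],(800,600),interpolation=cv2.INTER_CUBIC))
```

```text
{'time': 3.95, 'q': array([-9.26793411e-03,  7.95972162e-01,  1.58572184e+00,  3.77571364e-05,
        7.60042175e-01,  1.09055078e-01]), 'joint_velocities': array([-0.00259308, -0.01386151, -0.00851396, -0.0002238 ,  0.00281835,
       -0.00046281]), 'joint_torque': array([ 2.90534436e-02, -4.71978736e+01, -1.02538222e+01,  5.52244554e-02,
        8.46785697e-03, -7.98783776e-05]), 'position': array([0.60824689, 0.10537062, 0.19975401]), 'tool_rot': array([ 7.47687864e-01,  6.64050339e-01, -4.44860018e-05, -5.77940405e-05]), 'ft_force': array([-0.09497982,  0.6228224 ,  0.42598139]), 'moment': array([-0.10826379,  0.09475661, -0.05862753]), 'grip_width': 0.02595406271718662}
```

View pics/side2z.png

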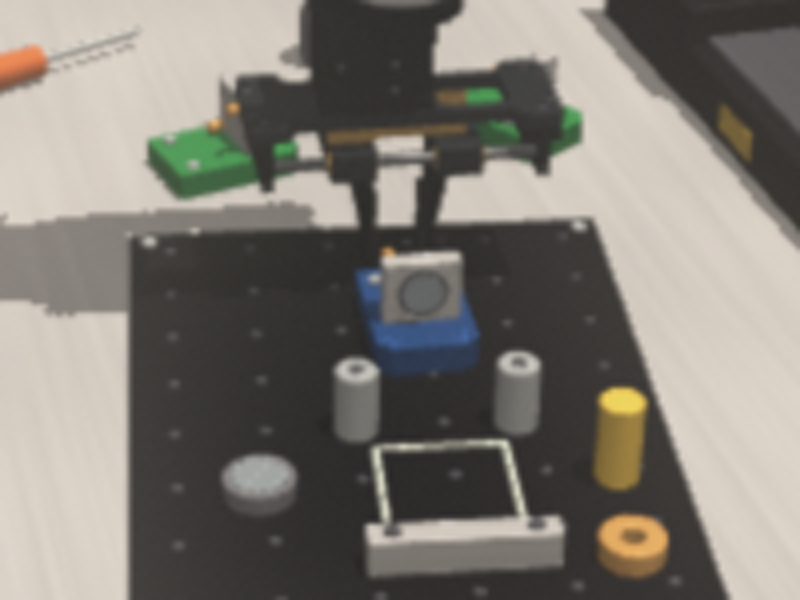

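Call:
drive_tool(
  plan=[
    [[-0.047, -0.397, 0, 0, 0, 0], [-0.035, -0.298, 0, 0, 0, 0], [-0.021, -0.179, -0.04, 0, 0, 0], [-0.009, -0.08, -0.03, 0, 0, 0], [-0.009, -0.08, 0, 0, 0, 0], [-0.009, -0.08, 0, 0, 0, 0], [0, 0, 0, 0, 0, 0]],
  ],
)

```text
time: 4.88
position: [0.6051, 0.0775, 0.1981]
tool_rot: [0.748, 0.664, 0.0, 0.0]
ft_force: [0.7, 2.4, 0.6]
grip_width: 0.0261
```

```bash
cat > see.py <<'E'
from h import *
import sys
np.set_printoptions(precision=4,suppress=True)
tag=sys.argv[1]; p0=np.array([float(v) for v in sys.argv[2:5]]); p0[2]=np.radians(p0[2])+GY; p0[:2]=rot(GY)@(p0[:2]/1000)+G
o=robot.get_obs(); t=o["position"]; q=o["tool_rot"]
tg=gate(np.r_[t[:2],2*np.arctan2(q[1],q[0])-np.pi/2]); print("tool gate",tg,"z",t[2],"F",o["ft_force"],"t",o["time"])
for n in("side","top"):
    im=camera(n); p,f=fit(n,im,p0); print(n,gate(p),f)
    c=proj(n,[.58,-.05,.04])[0].astype(int); cv2.imwrite(f"pics/{n}_{tag}.png",cv2.resize(im[c[1]-60:c[1]+60,c[0]-80:c[0]+80,::-1],(800,600),interpolation=cv2.INTER_CUBIC))
E
python3 see.py a 0 96 3.4
```

```text
tool gate [ -2.125  149.9871   3.4541] z 0.19808304279982172 F [0.6703 2.3721 0.5952] t 4.875
side [-0.3177 94.9287  3.1036] 25.074179994303602
top [-68.4986 175.5676   3.4478] 149.53077021653368
```

View pics/side_a.png

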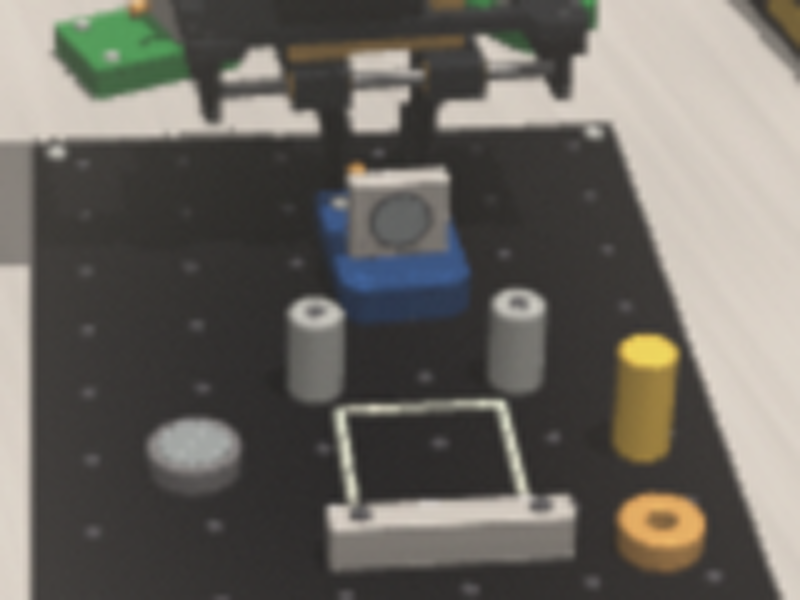

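View pics/top_a.png

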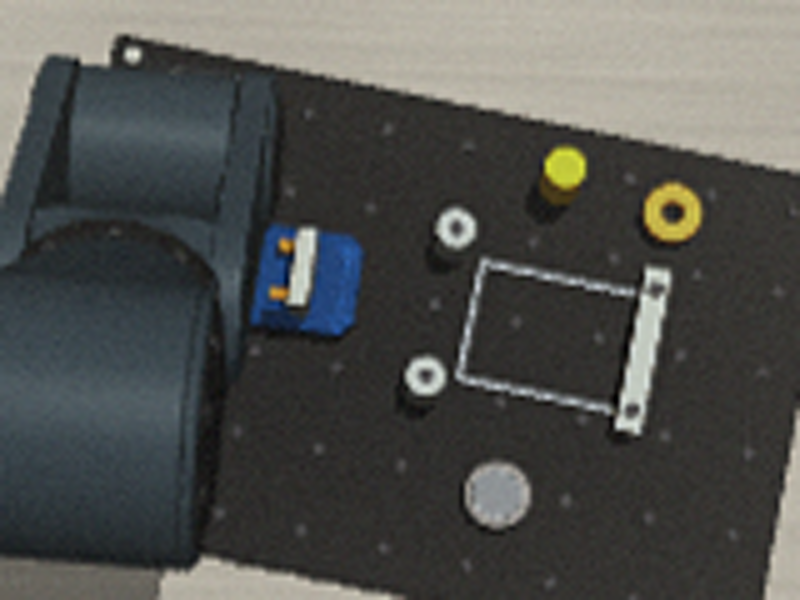

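Call:
drive_tool(
  plan=[
    [[-0.014, -0.16, 0, 0, 0, -0.072], [-0.014, -0.16, 0, 0, 0, -0.072], [-0.014, -0.16, 0, 0, 0, -0.072], [-0.014, -0.16, 0, 0, 0, -0.072], [-0.014, -0.16, 0, 0, 0, -0.072], [-0.014, -0.16, 0, 0, 0, -0.072], [-0.014, -0.16, 0, 0, 0, -0.072], [-0.014, -0.16, 0, 0, 0, -0.072]],
  ],
)

```text
time: 5.98
position: [0.6022, 0.045, 0.1981]
tool_rot: [0.768, 0.641, 0.0, 0.0]
ft_force: [0.9, 4.5, 2.6]
grip_width: 0.026
```

Call:
drive_tool(
  plan=[
    [[0, 0, 0, 0, 0, 0]],
  ],
)

```text
time: 6.1
position: [0.6022, 0.0447, 0.1979]
tool_rot: [0.768, 0.641, -0.0, 0.0]
ft_force: [1.3, 1.5, 1.1]
grip_width: 0.0258
```

```bash
python3 see.py b 0 63 0
```

```text
tool gate [  0.8266 117.199   -0.0163] z 0.19792250847820392 F [1.3092 1.5092 1.1096] t 6.1
side [-0.6872 61.4069  0.5958] 16.00683282965756
top [-57.1581 132.5262  11.0284] 149.7155616287976
```

View pics/side_b.png

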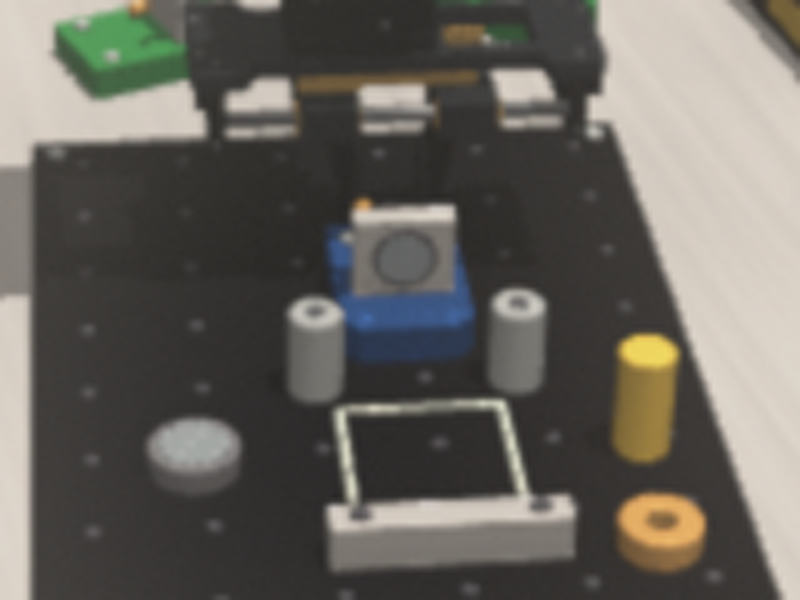

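View pics/top_b.png

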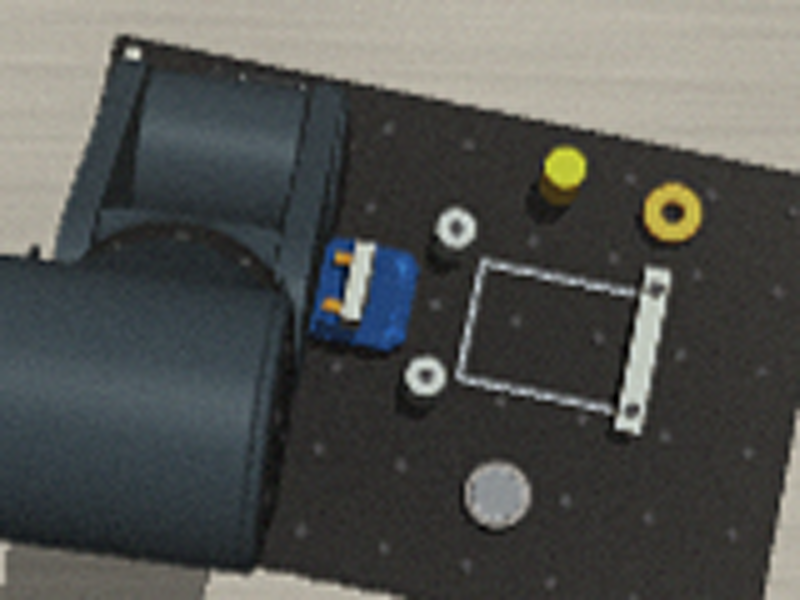

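Call:
drive_tool(
  plan=[
    [[-0.036, -0.197, 0, 0, 0, 0], [-0.036, -0.197, 0, 0, 0, 0], [-0.036, -0.197, 0, 0, 0, 0], [-0.036, -0.197, 0, 0, 0, 0], [-0.036, -0.197, 0, 0, 0, 0], [-0.036, -0.197, 0, 0, 0, 0], [-0.036, -0.197, 0, 0, 0, 0], [-0.018, -0.099, 0, 0, 0, 0]],
  ],
)

```text
time: 7.2
position: [0.5954, 0.0079, 0.198]
tool_rot: [0.768, 0.641, -0.0, -0.0]
ft_force: [-0.1, 1.3, -1.1]
grip_width: 0.0261
```

```bash
python3 see.py c 0 24 0
```

```text
tool gate [ 0.7213 79.8261 -0.0271] z 0.19798537406682987 F [-0.1401  1.3293 -1.1113] t 7.2
side [-0.6643 25.3243 -0.9468] 22.728862422138413
top [-46.8918  81.6798   0.0171] 153.2816702389302
```

View pics/side_c.png

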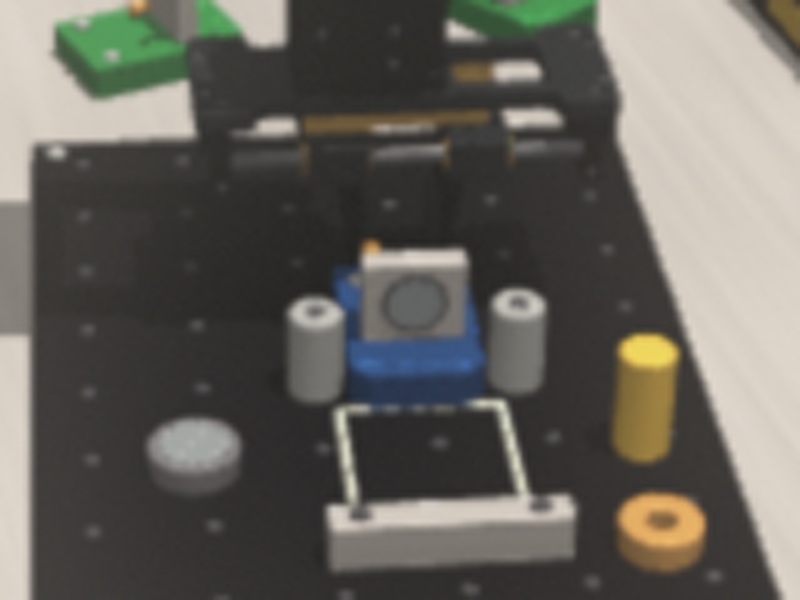

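View pics/top_c.png

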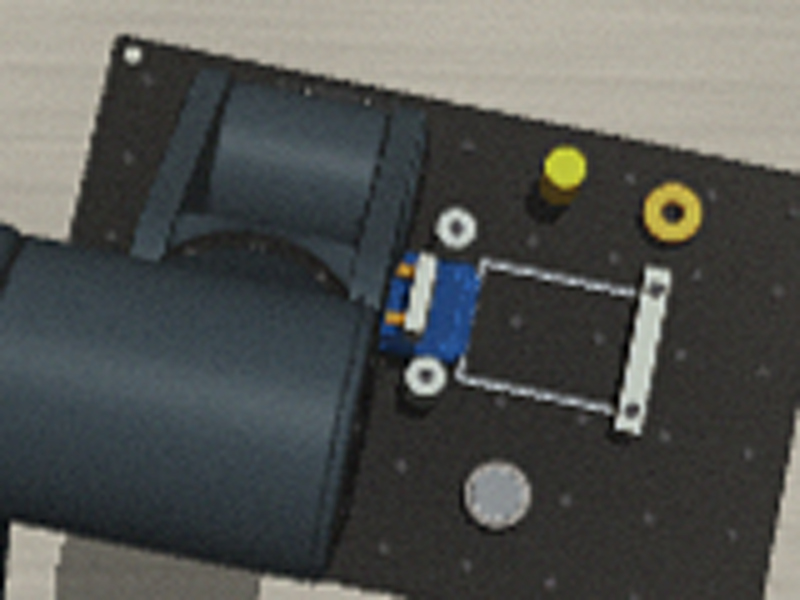

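Call:
drive_tool(
  plan=[
    [[-0.036, -0.197, 0, 0, 0, 0], [-0.036, -0.197, 0, 0, 0, 0], [-0.036, -0.197, 0, 0, 0, 0], [-0.036, -0.197, 0, 0, 0, 0], [-0.036, -0.197, 0, 0, 0, 0], [-0.036, -0.197, 0, 0, 0, 0], [-0.036, -0.197, 0, 0, 0, 0], [-0.018, -0.099, 0, 0, 0, 0]],
  ],
)

```text
time: 8.3
position: [0.5887, -0.029, 0.1981]
tool_rot: [0.768, 0.641, 0.0, 0.0]
ft_force: [1.2, 3.7, 2.5]
grip_width: 0.026
```

```bash
python3 see.py d 0 -14 0
```

```text
tool gate [ 0.7112 42.3237 -0.0333] z 0.19810944962224086 F [1.2212 3.6739 2.5126] t 8.3
side [ -1.055  -13.4698  -2.028 ] 29.462004683261696
top [-51.6603  31.1276  11.1433] 177.1738728995269
```

View pics/side_d.png

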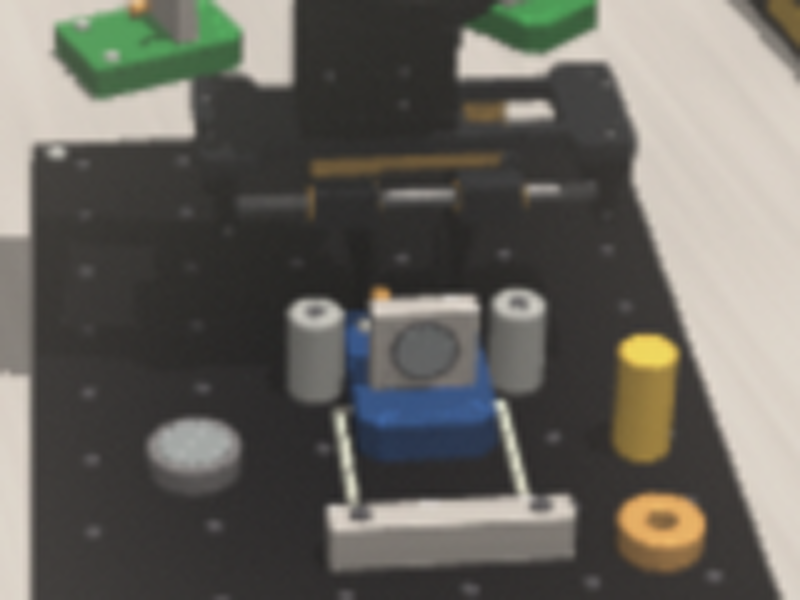

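Call:
drive_tool(
  plan=[
    [[-0.036, -0.197, 0, 0, 0, 0], [-0.036, -0.197, 0, 0, 0, 0], [-0.036, -0.197, 0, 0, 0, 0], [-0.036, -0.197, 0, 0, 0, 0], [-0.036, -0.197, 0, 0, 0, 0], [-0.036, -0.197, 0, 0, 0, 0], [-0.036, -0.197, 0, 0, 0, 0], [-0.036, -0.197, 0, 0, 0, 0]],
  ],
)

```text
time: 9.4
position: [0.5815, -0.0683, 0.198]
tool_rot: [0.768, 0.641, 0.0, -0.0]
ft_force: [0.5, 3.7, 3.3]
grip_width: 0.0261
```

```bash
python3 see.py e 0 -54 0
```

```text
tool gate [ 0.5561  2.322  -0.0104] z 0.1980308398332235 F [0.4872 3.7378 3.3335] t 9.4
side [ -3.0497 -61.418   -0.1677] 47.38529329086124
top [-56.562  -18.8092  11.8209] 176.0050571131087
```

View pics/side_e.png

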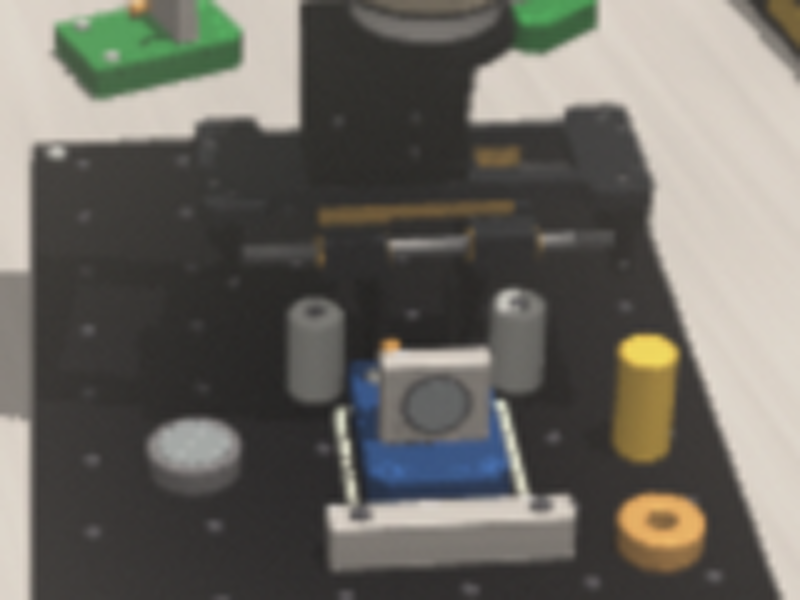

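View pics/top_e.png

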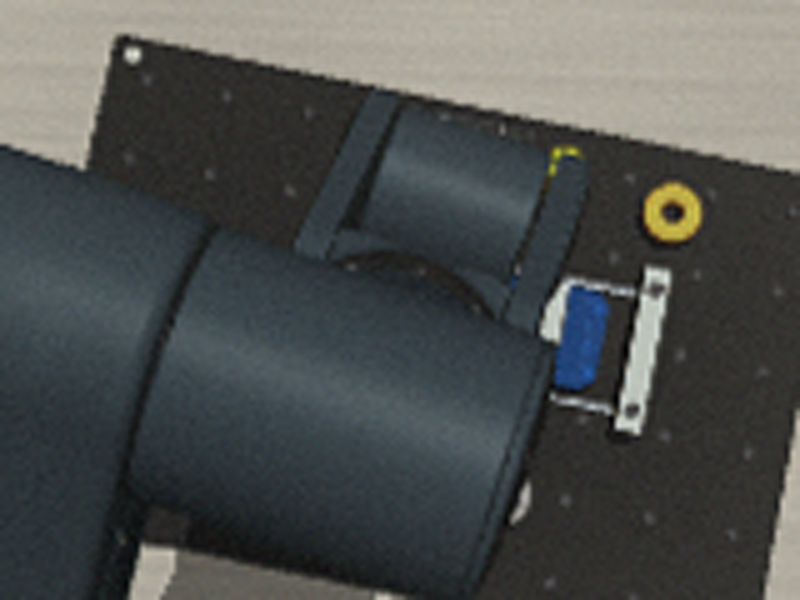

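Call:
drive_tool(
  plan=[
    [[-0.021, -0.118, 0, 0, 0, 0], [-0.021, -0.118, 0, 0, 0, 0], [-0.021, -0.118, 0, 0, 0, 0], [-0.021, -0.118, 0, 0, 0, 0], [-0.011, -0.059, 0, 0, 0, 0], [-0.007, -0.04, 0, 0, 0, 0], [-0.007, -0.04, 0, 0, 0, 0]],
  ],
)

```text
time: 10.38
position: [0.5787, -0.0833, 0.1979]
tool_rot: [0.767, 0.641, -0.0, -0.0]
ft_force: [0.7, 2.9, 1.5]
grip_width: 0.0261
```

Call:
drive_tool(
  plan=[
    [[-0.007, -0.04, 0, 0, 0, 0]],
  ],
)

```text
time: 10.5
position: [0.5786, -0.0843, 0.1979]
tool_rot: [0.767, 0.641, -0.0, -0.0]
ft_force: [0.8, 3.1, -0.5]
grip_width: 0.0262
```

Call:
drive_tool(
  plan=[
    [[-0.007, -0.04, 0, 0, 0, 0]],
  ],
)

```text
time: 10.62
position: [0.5784, -0.0853, 0.1979]
tool_rot: [0.768, 0.641, -0.0, -0.0]
ft_force: [1.5, 5.6, -0.6]
grip_width: 0.0259
```

Call:
drive_tool(
  plan=[
    [[-0.007, -0.04, 0, 0, 0, 0]],
  ],
)

```text
time: 10.75
position: [0.5783, -0.0857, 0.1979]
tool_rot: [0.768, 0.641, 0.001, -0.001]
ft_force: [1.6, 8.8, 1.3]
grip_width: 0.0262
```

Call:
drive_tool(
  plan=[
    [[-0.007, -0.04, 0, 0, 0, 0], [0, 0, 0, 0, 0, 0]],
  ],
)

```text
time: 11.0
position: [0.5783, -0.0858, 0.1979]
tool_rot: [0.768, 0.641, 0.001, -0.001]
ft_force: [1.8, 9.5, -0.8]
grip_width: 0.0256
```

```bash
python3 see.py f 0 -70 0
```

```text
tool gate [  0.5365 -15.4834  -0.0775] z 0.19793629491668407 F [ 1.8198  9.5412 -0.7784] t 11.0
side [ -2.6102 -65.6431  -1.2115] 35.906623565874256
top [-61.8404 -36.871   11.996 ] 192.99510879872372
```

View pics/side_f.png

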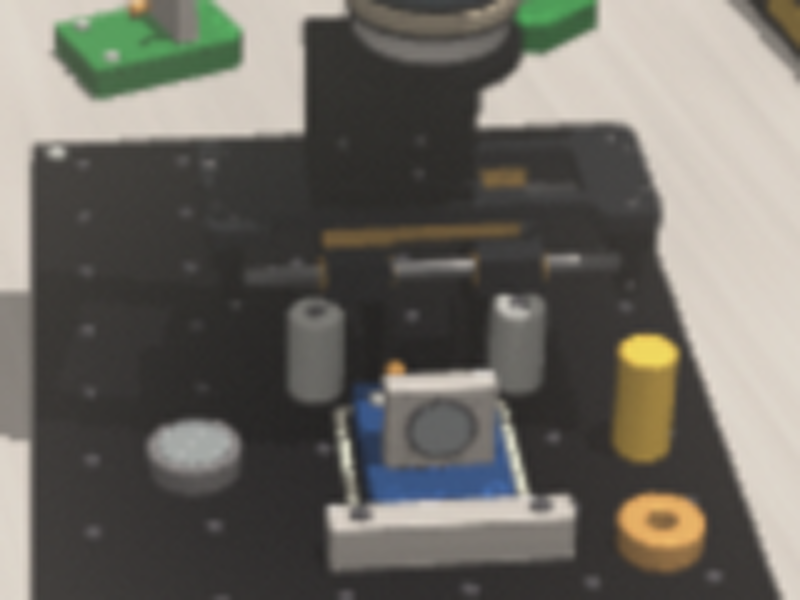

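View pics/top_f.png

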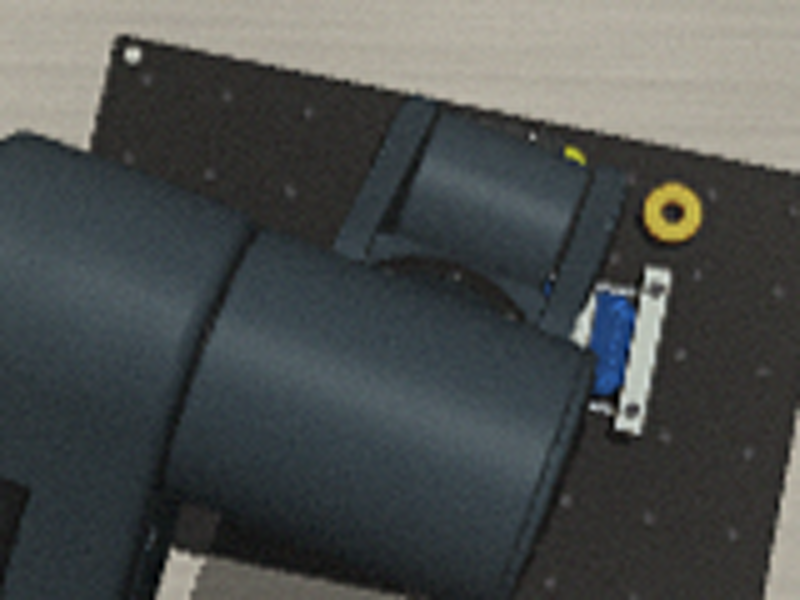

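Call:
drive_tool(
  plan=[
    [[0.021, 0.118, 0, 0, 0, 0], [0.036, 0.197, 0, 0, 0, 0], [0.071, 0.394, 0, 0, 0, 0], [0.071, 0.394, 0, 0, 0, 0], [0.142, 0.787, 0, 0, 0, 0], [0.142, 0.787, 0, 0, 0, 0], [0, 0, 1, 0, 0, 0], [0, 0, 1, 0, 0, 0]],
  ],
)

```text
time: 12.1
position: [0.5902, -0.0186, 0.2482]
tool_rot: [0.767, 0.642, -0.0, -0.0]
ft_force: [0.4, -0.4, 0.3]
grip_width: 0.0259
```

Call:
drive_tool(
  plan=[
    [[0.1, 1, 1, 0, 0, 0], [0.1, 1, 1, 0, 0, 0], [0, 1, 1, 0, 0, 0], [0, 1, 1, 0, 0, 0], [0, 1, 1, 0, 0, 0], [0, 1, 0, 0, 0, 0], [0, 1, 0, 0, 0, 0], [0, 0, 0, 0, 0, 0]],
  ],
)

```text
time: 13.1
position: [0.5945, 0.1573, 0.373]
tool_rot: [0.766, 0.643, -0.0, -0.0]
ft_force: [0.8, -0.5, -0.6]
grip_width: 0.0262
```

```bash
python3 see.py g 0 -70 0
python3 - <<'E'
from h import *
im=camera("top");p0=np.r_[rot(GY)@[0,-.07]+G,GY]
for s in(-.03,0,.03): 
    p,f=fit("top",im,p0+[0.001,0.001,s]); print(gate(p),f)
E
```

```text
tool gate [-26.7729 226.6043   0.2101] z 0.3730027412947275 F [ 0.8028 -0.4726 -0.5954] t 13.1
side [ -2.6399 -66.0267  -0.4641] 30.622199768557124
top [ -0.1726 -70.018    0.0315] 68.76831747369023
[ -0.24410376 -69.95852224  -0.07588325] 67.1377245846162
[ -0.27851131 -69.80930343   0.23423105] 67.82899398072246
[-2.19394404e-01 -6.99884853e+01 -2.75930403e-02] 67.97824946254637
```

View pics/side_g.png

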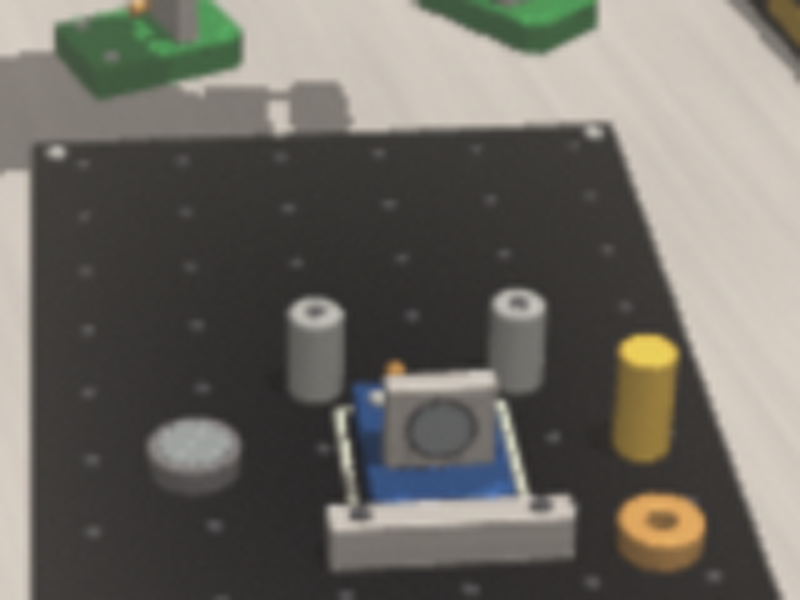

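View pics/top_g.png

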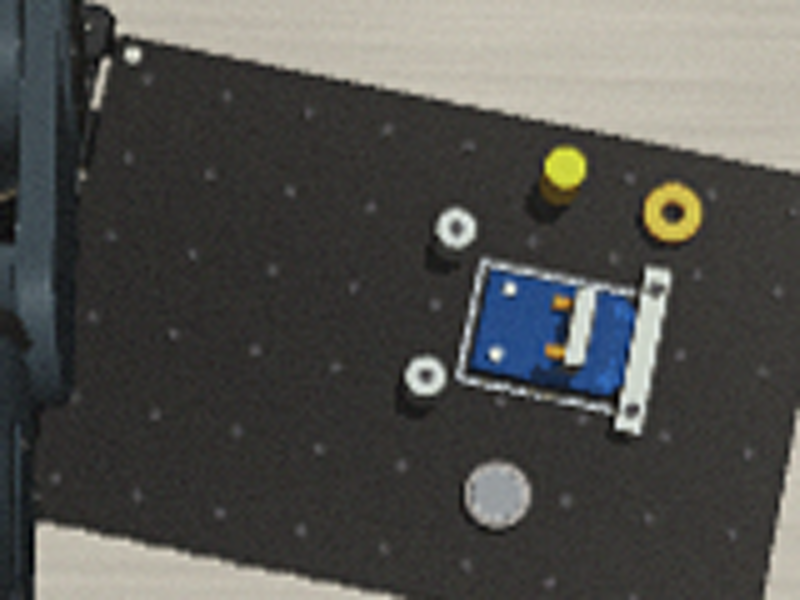

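The top view shows the mount squarely inside the white outline. Its nose touches the bar at about (630, 330), and the posts, spacer, lens and collar look unmoved. Handing in.

```bash
python3 -c "
from rig import robot; print(robot.hand_in())"
```

```text
the job is handed in; nothing more can be done
None
```

I pushed the mount nose first through the gap and on until its nose stopped against the bar, then backed the arm off and handed in at about 13 s of the 72 s allowed. The hand-in reports no verdict.

**How it was done:** I half closed the gripper and pushed with both fingertips low on the tail face. On the approach I turned the mount about 3.4° to line it up with the gate. At the bar the push force rose from about 3 N to 9.5 N and the tool stopped moving forward, which I took as seating against the stop.

**Last checks:**
- **Top camera:** the fit puts the mount at x ≈ -0.2 mm and y ≈ -70.0 mm in the gate frame, turned less than 0.3°. Those are all inside the limits.
- **Side camera (disagrees):** it gave x ≈ -2.6 mm, y ≈ -66.0 mm and about -0.5°. Those are still within limits. In that view the bar hides the nose, so I trusted the top view and the contact force instead.
- **Loose parts:** the spacer, lens cell and collar look unmoved in the pictures, by eye only. I did not re-check the screwdriver, wrench, dish and canister, which the arm did not work near.
- **In the gate:** the side view showed the mount about centred in the gap, but the posts partly hid it and its angle read up to about -2°. The top camera could not fit it there because the arm was in the way.

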